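Park the leather splitter and cover its blade

TASK

Put the bench leather splitter away safely: push its red-gripped lever away from the front, past the first notch, until it rests fully at its second stop, and fold the raised yellow guard right down over the blade. Only push with the fingertips or the outside of the fingers: pinch or lift nothing, do not force the lever or the guard, keep off the blade, and leave the maul, tin, jar and bottle standing where they are.

Things in the scene. Friction and masses are not known exactly. Their poses are not given: they have to be found in the camera images.
- splitter: Green cast-iron bench splitter, bolted down, base 190 (x) by 270 (y) mm, 132 mm tall without guard and lever. Origin: centre of the base's underside, on the bench. Its +x points from its front (the side nearest the robot) to its far side, +y to its left, z up; its yaw varies. The blade lies across the middle; the lever stands on its right (-y) side.
- lever (a joint): Lever angle, rad. 0: working notch, leaning 0.5 rad (29 deg) from upright to the front; 0.5: first notch, upright; 1.0: second stop (parked), leaning 0.5 rad to the far side. A spring pin holds it in each notch: about 8 N at the grip breaks it out of 0, and about 6 to 8 N out of 0.5; on the rim between notches it moves freely and stays where left. Past 0.88 it snaps to 1.0 and stays.
- lever_shaft (a point): Point on the lever's turning axis, in the plane of the lever: (0, -150, 75) mm in the splitter's frame. The axis is the splitter's y. A notched steel quadrant, its rim 72 mm from here, stands between the lever and the splitter's side.
- lever_grip (a point): Centre of the lever's red grip, 135 mm from lever_shaft. The grip is a rounded bar along the lever, 50 mm long, 32 mm thick in the direction of swing, 24 mm along y; its centre is 193 mm above the bench at either end of the swing, 210 mm when upright. Below it the lever is a flat steel bar 18 by 6 mm.
- grip_near: The half of the red grip on the front side, the side to push on. Origin at lever_shaft.
- grip_far: The half of the red grip on the far side. Origin at lever_shaft. Fingers pressing on both halves at once means the grip is pinched.
- guard (a joint): Angle of the blade guard, rad. 0: lying flat, fully down over the blade; 1.57: upright; starts between 1.5 and 1.85. It grows as the guard swings up and back towards the front. The hinge is stiff: the guard stays at any angle and takes 2 to 3 N near its free edge to move. It comes down on rubber stops. It comes down on rubber stops.
- guard_hinge (a point): Middle of the guard's hinge line, which runs along the splitter's y: in the splitter's frame (-42, 0, 143) mm.
- guard_edge (a point): Middle of the guard's free edge, on the outer face, 89 mm from the hinge line. With the guard down it is on the far side, about 147 mm above the bench.
- guard_plate: Yellow outer plate of the guard, 190 mm wide (along y), reaching 89 mm from the hinge line, 3.5 mm thick. Origin at guard_hinge; its x points from hinge to free edge, its z out of the outer face (up when the guard is down, to the front when it stands up).
- guard_liner: Black lining under the plate, 3 mm, and the yellow 28 mm lip turned down at the free edge. Origin at guard_hinge. Fingers pressing on plate and liner at once means the guard is pinched.
- blade: Bare steel splitting blade 205 mm wide, edge to the far side, 112 mm above the bench, under the guard when that is down. Origin: its middle. Sharp: not to be touched.
- maul: Wooden maul standing on its head, head 68 mm across, 200 mm tall with its handle up. Loose. Origin: centre of its underside.
- rivet_tin: Flat bright metal tin, 54 mm across, 32 mm tall. Loose. Origin: centre of its underside.
- snap_jar: Glass jar with steel lid, 48 mm across, 55 mm tall. Loose. Origin: centre of its underside.
- dye_bottle: Blue bottle with black cap, 40 mm across, 85 mm tall. Loose. Origin: centre of its underside.
Things that resemble listed ones, but are neither listed nor needed, are in the scene too. Leave any green or orange look-alike of the snap_jar alone.

How it is judged:
By the outcome, as a careful person would: the job done as asked, in the order asked, and still so for the second after the job is handed in, with the robot touching nothing.
It also fails if it takes over 58 s, if anything falls off the work surface, if the arm or the gripper's body presses on something with over 40 N, if the wrist force passes 120 N, or if a joint passes its speed limit or range.

ROBOT

A 6-joint arm with a two-finger parallel gripper is mounted at the origin on the work surface. World frame = base frame: x ahead of the robot, y to its left, z up, the work surface at z = 0. Lengths are in m, angles in rad, forces in N, time in s.
With the tool pointing down it reaches from about 0.25 to 0.775 m from the base axis. Payload 4 kg.
Tool frame: the origin (TCP) lies at the centre of the arm's flange, where the gripper is bolted on; the fingertips stand 199 mm ahead of it and the grasp point (between the pads) lies 180 mm ahead of it; z points along the fingers, y is the line along which they close (so a half turn about z gives the same grasp; the last joint's range is limited). The gripper opens to 94 mm and grips with 3 to 60 N. Pads are 16 mm wide; open, the fingers measure 119 mm over their backs; the gripper's body (75 mm by 177 mm) begins 78 mm behind the grasp point.
Start: joints at [1.111, 0.087, 1.371, -0, 1.684, -0.103], TCP at [0.192, 0.515, 0.405] pointing down, gripper open.
Joint ranges: [-3.1, 3.1], [-0.76, 2.03], [0.27, 2.55], [-1.08, 4.22], [0.17, 2.65], [-2.57, 2.57]. Speed limits (rad/s): [2.79, 2.79, 3.14, 3.14, 3.14, 3.14].

INTERFACE

Orientations are given as [roll, pitch, yaw] about the fixed x, y, z axes, in that order (R = Rz(yaw) Ry(pitch) Rx(roll)).
In Python, from bench import robot, eyes, models gives the robot as it stands.
- The arm moves only by the tool step_arm, never from a script. Its argument "commands" is a list that holds one entry, the list of rows, each a list of 7 numbers: the shift along the tool's x, y, z in mm, then the turn, a rotation vector about the tool's x, y, z in rad, then the finger opening in mm, from 0 to 94. In form: [[[tx, ty, tz, wx, wy, wz, gripper], ...]]. A call has 1 to 20 rows; each row shifts and turns the commanded pose from where the row before left it, along the tool's axes as they then stand; what a row does not reach is not made up. A row lasts 1/8 s, in which the tool goes at most 62.5 mm and 10.7 degrees, less where a joint would pass 70% of its speed; a pose out of reach is approached as far as the arm can. A call is refused whole if a number of a shift passes 62.5 or a number of a turn 0.188, either way. A call with a gripper value outside its range is refused whole. The fingers move at their own pace and stop on an object; the grip force is fixed at half the most. Time passes only in rows, so rows that do not move let the fingers close. It gives the time, the measured TCP pose, the force, the opening and the grip force at its end, in the units of the state.
- robot.get_obs(): the state, without advancing time (a new reading comes with each control period).
- eyes.snapshot(name): name is "scene" or "top" or "wrist"; returns a dict with "color" (480x640x3 uint8, red, green, blue), "camera_matrix" (3x3 intrinsics, pixels), "eye" and "rotation" of the camera in the world; the wrist camera has in their place "tool_from_camera" (4x4, takes a point from camera to tool coordinates, whose origin is the TCP and whose axes are the flange's). Camera axes: x right, y up, looking along -z (the intrinsics and any distortion apply to the point x, -y, -z); pixel columns grow to the right and rows downward; lengths in m; the calibration is good to about 2 mm. The wrist camera is an equidistant fisheye: a pixel r from the principal point sees the ray r / f radians off the axis. A picture is of the moment at which its call begins: read the wrist's pose just before it. There is no depth.
- robot.close_job(): hands the job in; it is judged then, once.
Trained networks look in a picture, given as the dict that the camera call returned (one of the last four; its "shot" number tells which), for a name from the list of things; names that differ only in an ending like _2 or _b are one class to them, and where a whole thing is asked for, a point or a joint stands for the part that bears it (a point fixed in the world has none). Each returns a list of dicts, best first, with "confidence" (0 to 1); they miss things now and then, are a little off and sometimes report something else, mostly with a low value. They report only what shows in the picture. A call takes as long as a camera call. They do not tell look-alikes from the thing itself.
- models.masks_of(picture, query): "mask" (480x640 bool, what is visible of it) and "xy" ([column, row] in pixels, amid what is visible of it).
- models.tip_of(picture, query): "xy" ([column, row] in pixels: a listed point, or the origin of a listed thing).
The state is a dict: "time": time; "joint_positions": joint angles; "qvel": joint speeds; "joint_torque": joint torques, N m; "tool_pos": TCP position; "ee_rot": TCP orientation; "wrist_force": force on the tool from outside, world axes, zero at the start; "wrist_torque": the same for the moment, N m; "width": finger opening in m; "finger_force": force on a finger pad.
Only numpy, scipy, OpenCV 4.12 (cv2) and the standard library are available. Lean on these libraries where they do the work, as an engineer would, in place of code of your own. Each camera call takes 0.05 s, during which the arm holds its last target. There are 200 camera calls.

## Working session

There is one attempt and no reset: what is moved stays moved. The work goes in short steps, Python scripts to look and compute and a tool call to move; the robot and the scene stay as the last step left them, time stands still between calls to the robot, and variables do not carry over. Pictures are saved under pics/ and viewed, at most 10 in all, crops included, and the job is handed in when it is done.

Besides the shell and the picture viewer there is one more tool, called after "Request:" as a command line: name --argument value ..., lists and objects as JSON in quotes. step_arm: Moves the arm, as the interface text tells. Its arguments: {"type":"object","properties":{"commands":{"type":"array"}},"required":["commands"]}

```bash
mkdir -p pics; ls
cat > h.py <<'E'
import numpy as np, cv2
from scipy.spatial.transform import Rotation as R
from bench import robot, eyes, models
def ray(p,xy):
    K=p["camera_matrix"]; d=np.array([(xy[0]-K[0,2])/K[0,0],-(xy[1]-K[1,2])/K[1,1],-1.])
    d=np.array(p["rotation"])@d; return np.array(p["eye"]),d/np.linalg.norm(d)
def tri(a,b):
    (p,d),(q,e)=a,b; M=np.stack([d,-e],1); s=np.linalg.lstsq(M,q-p,rcond=None)[0]
    u,v=p+s[0]*d,q+s[1]*e; return (u+v)/2,np.linalg.norm(u-v)
def onz(a,z): return a[0]+a[1]*(z-a[0][2])/a[1][2]
def proj(p,X):
    c=np.array(p["rotation"]).T@(np.array(X)-p["eye"]); K=p["camera_matrix"]
    return [K[0,2]+K[0,0]*c[0]/-c[2],K[1,2]+K[1,1]*c[1]/c[2]]
E
python3 - <<'E'
from h import *
P={n:eyes.snapshot(n) for n in("scene","top")}
for n,p in P.items():
    cv2.imwrite(f"pics/{n}0.png",p["color"][...,::-1]); print(n,np.round(p["eye"],3),{k:v for k,v in p.items() if k not in("color","camera_matrix","eye","rotation")})
for q in "splitter lever_shaft lever_grip guard_hinge guard_edge blade maul rivet_tin snap_jar dye_bottle".split():
    r={}
    for n,p in P.items():
        t=models.tip_of(p,q); r[n]=t
        print(q,n,[(np.round(x["xy"]).tolist(),round(x["confidence"],2)) for x in t[:3]])
    if r["scene"] and r["top"]:
        X,e=tri(*[ray(P[n],r[n][0]["xy"]) for n in P]); print("   ",np.round(X,3),round(e,4))
print(robot.get_obs())
E
```

```text
pics
scene [1.081 0.27  0.81 ] {'shot': 1}
top [0.451 0.048 1.068] {'shot': 2}
splitter scene [([337.0, 264.0], 0.79), ([265.0, 224.0], 0.48), ([336.0, 229.0], 0.16)]
splitter top [([313.0, 268.0], 0.87), ([320.0, 282.0], 0.29)]Traceback (most recent call last):
  File "<stdin>", line 11, in <module>
  File "h.py", line 8, in tri
    (p,d),(q,e)=a,b; M=np.stack([d,-e],1); s=np.linalg.lstsq(M,q-p,rcond=None)[0]
                       ~~~~~~~~^^^^^^^^^^
    axis = normalize_axis_index(axis, result_ndim)
numpy.exceptions.AxisError: axis 1 is out of bounds for array of dimension 1
```

Run:
```python
from h import *
p=eyes.snapshot("scene"); print(p["rotation"],p["camera_matrix"]);p=eyes.snapshot("top"); print(p["rotation"])
```

```text
[0.68840049 0.01320716 1.9889986 ] [[470.28143665   0.         322.65685205]
 [  0.         470.28143665 234.96939406]
 [  0.           0.           1.        ]]
[ 0.12123863 -0.0228088  -1.55469479]
```

View pics/scene0.png

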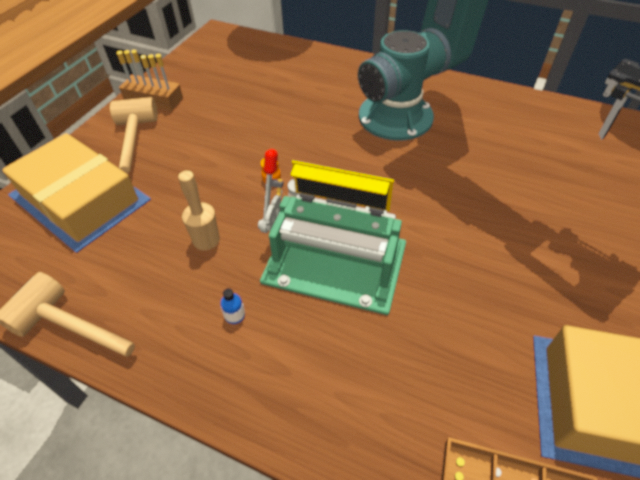

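View pics/top0.png

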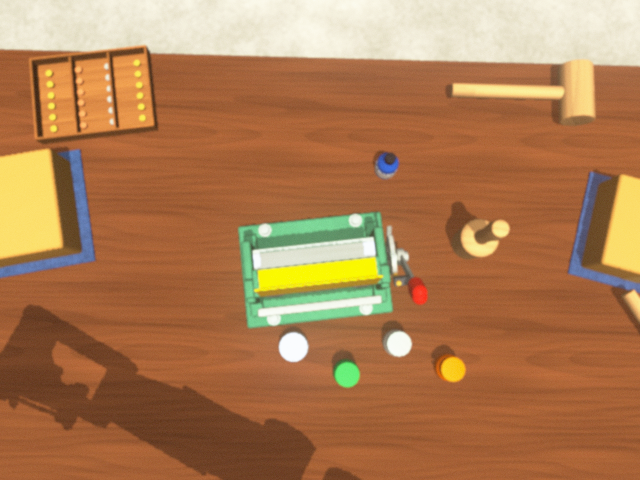

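The scene view shows the splitter mid-frame, with the raised guard at (342,185) and the red grip at (271,160). In the top view the splitter is centred near (316,268) and the grip is at (418,291). There are two light round lids at (293,346) and (398,343), with look-alikes at (347,374) and (452,369). The maul is at (480,238) and the bottle at (387,165).

```bash
sed -i 's/np.array(p\["rotation"\])/R.from_euler("xyz",p["rotation"]).as_matrix()/' h.py
python3 - <<'E'
from h import *
P={n:eyes.snapshot(n) for n in("scene","top")}
for q in "splitter lever_shaft lever_grip guard_hinge guard_edge blade maul rivet_tin snap_jar dye_bottle".split():
    r={}
    for n,p in P.items():
        t=models.tip_of(p,q); r[n]=t
        print(q,n,[(np.round(x["xy"]).tolist(),round(x["confidence"],2),np.round(onz(ray(p,x["xy"]),0),3).tolist()) for x in t[:3]])
    if r["scene"] and r["top"]:
        X,e=tri(*[ray(P[n],r[n][0]["xy"]) for n in P]); print("   ",np.round(X,3),round(e,4))
# base bolts/corners from top at z~0.0 (pixels by eye)
for c in [(239,228),(380,213),(393,313),(249,327)]: print(np.round(onz(ray(P["top"],c),0.012),3))
o=robot.get_obs();print({k:np.round(v,3).tolist() for k,v in o.items()})
E
```

```text
splitter scene [([335.0, 263.0], 0.89, [0.536, 0.045, 0.0])]
splitter top [([312.0, 270.0], 0.78, [0.534, 0.046, 0.0])]
    [ 0.534  0.046 -0.002] 0.0017
lever_shaft scene [([264.0, 222.0], 0.63, [0.496, -0.15, 0.0])]
lever_shaft top [([401.0, 254.0], 0.9, [0.566, -0.121, 0.0])]
    [ 0.557 -0.107  0.084] 0.0012
lever_grip scene [([270.0, 161.0], 0.59, [0.306, -0.234, 0.0])]
lever_grip top [([417.0, 289.0], 0.8, [0.501, -0.151, 0.0])]
    [ 0.492 -0.114  0.194] 0.0014
guard_hinge scene [([344.0, 203.0], 0.75, [0.367, -0.004, 0.0]), ([340.0, 204.0], 0.45, [0.375, -0.01, 0.0])]
guard_hinge top [([318.0, 290.0], 0.84, [0.496, 0.035, 0.0])]
    [0.489 0.04  0.138] 0.0057
guard_edge scene [([342.0, 172.0], 0.93, [0.272, -0.047, 0.0])]
guard_edge top [([320.0, 283.0], 0.61, [0.509, 0.031, 0.0])]
    [0.496 0.038 0.223] 0.0059
blade scene [([336.0, 229.0], 0.79, [0.448, 0.011, 0.0])]
blade top [([315.0, 267.0], 0.89, [0.539, 0.042, 0.0]), ([319.0, 286.0], 0.35, [0.503, 0.034, 0.0])]
    [0.53  0.043 0.104] 0.0017
maul scene [([209.0, 238.0], 0.78, [0.586, -0.238, 0.0])]
maul top [([463.0, 2
[... 355 characters left out ...]
0]), ([344.0, 370.0], 0.63, [0.351, -0.016, 0.0])]
    [ 0.407 -0.111  0.009] 0.0068
dye_bottle scene [([236.0, 318.0], 0.8, [0.736, -0.081, 0.0])]
dye_bottle top [([383.0, 168.0], 0.61, [0.734, -0.086, 0.0])]
    [ 0.734 -0.085 -0.005] 0.0034
[0.609 0.185 0.012]
[ 0.642 -0.079  0.012]
[ 0.456 -0.104  0.012]
[0.426 0.16  0.012]
{'time': 1.4, 'joint_positions': [1.111, 0.087, 1.371, 0.0, 1.684, -0.103], 'qvel': [-0.001, -0.0, -0.0, 0.001, -0.002, -0.001], 'joint_torque': [0.0, -34.004, -30.259, 0.072, 0.024, -0.0], 'tool_pos': [0.192, 0.515, 0.405], 'ee_rot': [3.141, -0.0, 2.785], 'wrist_force': [0.554, -0.41, 0.133], 'wrist_torque': [0.05, 0.031, -0.025], 'finger_force': 0.0, 'width': 0.094}
```

Request:
step_arm --commands '[[[0,0,-20,0,0,-0.08,0],[0,0,-30,0,0,-0.1,0],[0,0,-30,0,0,-0.1,0],[0,0,0,0,0,-0.1,0],[0,0,0,0,0,-0.097,0],[-5,-25,0,0,0,0,0],[-10,-45,0,0,0,0,0],[-10,-45,0,0,0,0,0],[-10,-45,0,0,0,0,0],[-10,-45,0,0,0,0,0],[-10,-45,0,0,0,0,0],[-10,-45,0,0,0,0,0],[-10,-45,0,0,0,0,0],[-10,-45,0,0,0,0,0],[-10,-45,0,0,0,0,0],[-10,-45,0,0,0,0,0],[-10,-45,0,0,0,0,0],[-10,-45,0,0,0,0,0],[-10,-45,0,0,0,0,0],[-10,-45,0,0,0,0,0]]]'

```text
time: 3.9
tool_pos: [0.4147, -0.1191, 0.4849]
ee_rot: [-3.141, 0.001, -3.022]
wrist_force: [-0.4, 0.0, 0.7]
width: 0.0001
finger_force: 0.0
```

```bash
cat >> h.py <<'E'
def wray(o,p,xy):
    K=p["camera_matrix"]; u=np.array([xy[0]-K[0,2],-(xy[1]-K[1,2])]); r=np.hypot(*u); t=r/K[0,0]
    d=np.array([*(u/r*np.sin(t)),-np.cos(t)]); T=np.array(p["tool_from_camera"])
    W=R.from_euler("xyz",o["ee_rot"]).as_matrix(); e=W@T[:3,3]+o["tool_pos"]; return e,W@T[:3,:3]@d
C=np.array([.533,.043]); YAW=.12
def loc(X): # world -> splitter frame, mm
    c,s=np.cos(YAW),np.sin(YAW); d=np.array(X[:2])-C; return np.round([1e3*(c*d[0]+s*d[1]),1e3*(c*d[1]-s*d[0]),1e3*X[2]],1)
E
python3 - <<'E'
from h import *
o=robot.get_obs(); p=eyes.snapshot("wrist"); cv2.imwrite("pics/w1.png",p["color"][...,::-1])
s=eyes.snapshot("scene")
print("tip",loc(np.array(o["tool_pos"])-[0,0,.199]))
for q,z in (("lever_grip",.193),("lever_shaft",.075),("guard_hinge",.143),("guard_edge",.23),("splitter",0),("blade",.112)):
    a=models.tip_of(p,q); b=models.tip_of(s,q)
    for x in a[:2]: print(q,np.round(x["xy"]),round(x["confidence"],2),"on z",loc(onz(wray(o,p,x["xy"]),z)))
    if a and b:
        X,e=tri(wray(o,p,a[0]["xy"]),ray(s,b[0]["xy"])); print("   tri",loc(X),round(e*1e3,1))
E
```

```text
tip [-136.8 -146.8  285.9]
guard_hinge [463. 316.] 0.7 on z [-4.34e+01 -1.00e-01  1.43e+02]
guard_hinge [329. 191.] 0.32 on z [-167.2 -137.2  143. ]
   tri [-41.4   1.8 138.9] 0.0
guard_edge [497. 369.] 0.75 on z [-34.8  -0.  230. ]
   tri [-33.    3.9 226.8] 3.8
splitter [422. 299.] 0.97 on z [-1.7 -1.9  0. ]
   tri [ 1.9  1.8 -8.9] 1.9
```

View pics/w1.png

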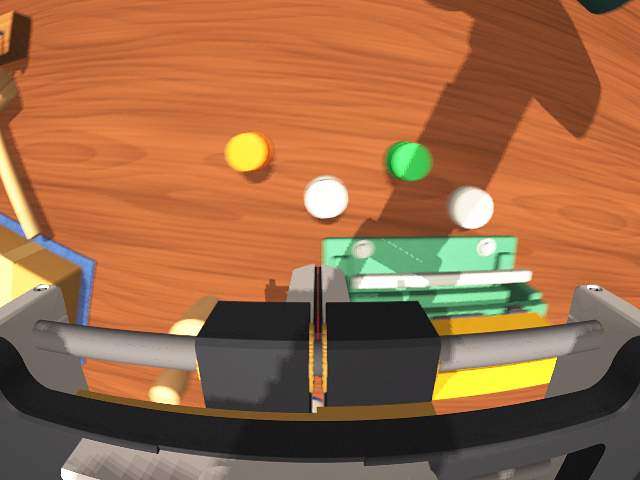

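The wrist view confirms the frame: the hinge and splitter origin land within 2 mm. The jar at (326,198) is well below the fingers, and the grip is hidden behind them.

Request:
step_arm --commands '[[[0,-3,30,0,0,0,0],[0,0,30,0,0,0,0],[0,0,23,0,0,0,0],[0,0,10,0,0,0,0],[-10,0,0,0,0,0,0],[-10,0,0,0,0,0,0],[-6,0,0,0,0,0,0],[-5,0,0,0,0,0,0],[-5,0,0,0,0,0,0],[-5,0,0,0,0,0,0],[-5,0,0,0,0,0,0]]]'

```text
time: 5.98
tool_pos: [0.4604, -0.115, 0.3918]
ee_rot: [-3.142, -0.002, -3.022]
wrist_force: [-6.4, -0.8, 5.3]
width: 0.0006
finger_force: 3.6
```

Request:
step_arm --commands '[[[-4,0,0,0,0,0,0],[-4,0,0,0,0,0,0],[-4,0,0,0,0,0,0],[-4,0,0,0,0,0,0],[-5,0,0,0,0,0,0],[-5,0,0,0,0,0,0]]]'

```text
time: 6.72
tool_pos: [0.4866, -0.1119, 0.3919]
ee_rot: [-3.142, -0.0, -3.022]
wrist_force: [-3.8, -0.2, 3.4]
width: 0.0006
finger_force: 1.6
```

Run:
```python
from h import *
s=eyes.snapshot("scene"); cv2.imwrite("pics/s2.png",cv2.resize(s["color"][80:300,180:440,::-1],None,fx=2.5,fy=2.5))
o=robot.get_obs(); print(loc(np.array(o["tool_pos"])-[0,0,.199]))
```

```text
[ -64.  -148.2  192.5]
```

View pics/s2.png

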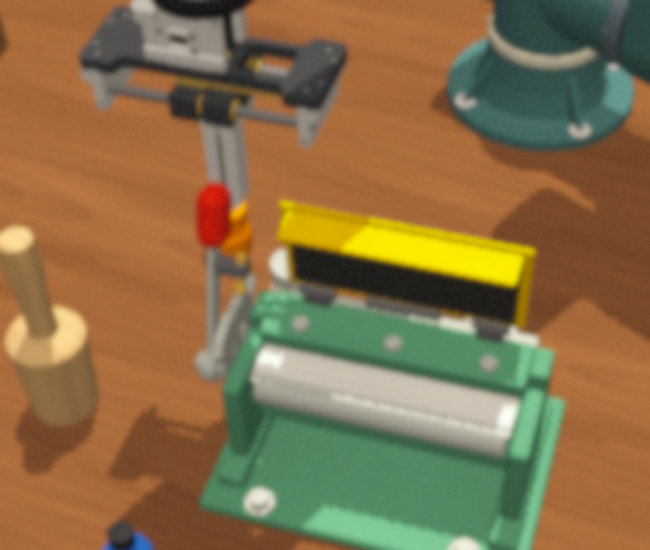

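The lever is moving with the finger behind the grip (crop (215,215)), and everything is clear.

Request:
step_arm --commands '[[[-5,0,0,0,0,0,0],[-5,0,0,0,0,0,0],[-5,0,0,0,0,0,0],[-5,0,0,0,0,0,0],[-5,0,0,0,0,0,0],[-5,0,0,0,0,0,0],[-5,0,0,0,0,0,0],[-5,0,0,0,0,0,0],[-5,0,0,0,0,0,0],[-5,0,0,0,0,0,0],[-5,0,0,0,0,0,0],[-5,0,0,0,0,0,0],[-5,0,0,0,0,0,0],[-4,0,0,0,0,0,0],[0,0,0,0,0,0,0]]]'

```text
time: 8.65
tool_pos: [0.5555, -0.1035, 0.3912]
ee_rot: [3.141, 0.001, -3.021]
wrist_force: [0.1, 0.9, -0.2]
width: 0.0009
finger_force: 0.0
```

Request:
step_arm --commands '[[[-4,0,0,0,0,0,0],[-4,0,0,0,0,0,0],[-4,0,0,0,0,0,0],[-3,0,0,0,0,0,0],[-3,0,0,0,0,0,0],[0,0,0,0,0,0,0]]]'

```text
time: 9.4
tool_pos: [0.5733, -0.1014, 0.3921]
ee_rot: [-3.141, 0.002, -3.021]
wrist_force: [-0.0, -0.1, 1.8]
width: 0.0003
finger_force: 0.0
```

Run:
```python
from h import *
P={n:eyes.snapshot(n) for n in("scene","top")}; s=P["scene"]; cv2.imwrite("pics/s3.png",cv2.resize(s["color"][80:300,180:440,::-1],None,fx=2.5,fy=2.5))
o=robot.get_obs(); print(loc(np.array(o["tool_pos"])-[0,0,.199]))
for n,p in P.items():
  c,sn=np.cos(YAW),np.sin(YAW); print(n,[np.round(x["xy"],1) for x in models.tip_of(p,"lever_grip")[:1]])
  for a in (.7,.8,.88,1.):
    l=np.array([.135*np.sin(a-.5),-.15]); X=[C[0]+c*l[0]-sn*l[1],C[1]+sn*l[0]+c*l[1],.075+.135*np.cos(a-.5)]; print(a,np.round(proj(p,X),1))
```

```text
[  22.5 -148.2  193.3]
scene [array([247.7, 201.7])]
0.7 [252.2 186.3]
0.8 [249.6 192.6]
0.88 [247.7 197.9]
1.0 [245.  206.2]
top [array([407.3, 207.9])]
0.7 [410.6 232.5]
0.8 [409.2 224.5]
0.88 [408.  218.4]
1.0 [406.1 209.9]
```

View pics/s3.png

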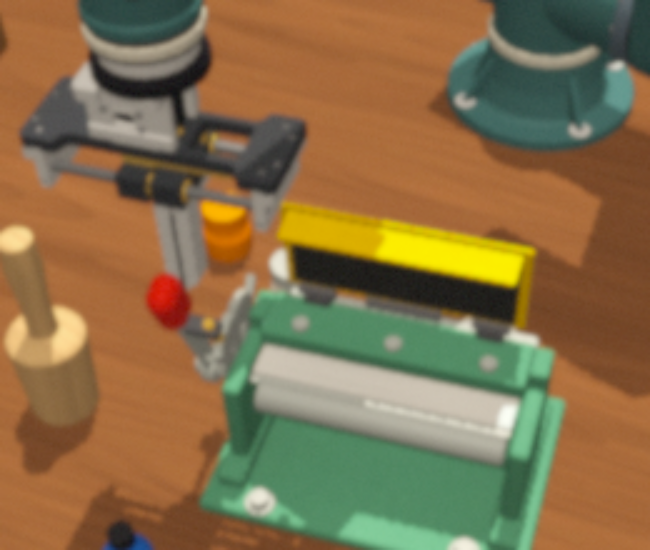

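The lever looks snapped to its second stop: the grip at crop (168,302) stands clear of the finger with zero force. Next is the guard.

Request:
step_arm --commands '[[[5,0,-10,0,0,0,0],[5,0,-30,0,0,0,0],[10,0,-30,0,0,0,0],[25,0,-10,0,0,0,0],[31,0,0,0,0,0,0],[31,20,0,0,0,0,0],[0,40,0,0,0,0,0],[0,40,0,0,0,0,0],[0,40,0,0,0,0,0],[0,23,0,0,0,0,0],[0,0,25,0,0,0,0],[0,0,25,0,0,0,0],[0,0,8,0,0,0,0],[0,0,0,0,0,0,0]]]'

```text
time: 11.35
tool_pos: [0.4469, 0.0474, 0.4141]
ee_rot: [3.142, 0.0, -3.022]
wrist_force: [0.1, -0.0, -0.8]
width: 0.0004
finger_force: 0.0
```

Run:
```python
from h import *
o=robot.get_obs(); print(loc(np.array(o["tool_pos"])-[0,0,.199]))
P={n:eyes.snapshot(n) for n in("scene","top")}
for n,p in P.items():
  for q in("lever_grip","guard_edge"): print(n,q,[np.round(x["xy"],1) for x in models.tip_of(p,q)[:1]])
```

```text
[-85.   14.7 215.1]
scene lever_grip [array([245.1, 207.9])]
scene guard_edge [array([341.5, 172. ])]
top lever_grip [array([408.7, 208.2])]
top guard_edge [array([319.9, 285.6])]
```

Lever is at 1.0 by both cameras. Now I'll push the guard.

Request:
step_arm --commands '[[[-9,0,0,0,0,0,0],[-9,0,0,0,0,0,0],[-8,0,0,0,0,0,0],[-8,0,0,0,0,0,0],[-5,0,1,0,0,0,0],[-5,0,1,0,0,0,0],[-5,0,1,0,0,0,0],[-6,0,1,0,0,0,0],[-5,0,2,0,0,0,0],[-5,0,2,0,0,0,0],[-5,0,2,0,0,0,0],[-5,0,3,0,0,0,0]]]'

```text
time: 13.15
tool_pos: [0.5218, 0.0566, 0.4003]
ee_rot: [3.141, -0.0, -3.021]
wrist_force: [-1.3, 0.9, 0.5]
width: 0.0003
finger_force: 0.7
```

Run:
```python
from h import *
s=eyes.snapshot("scene"); cv2.imwrite("pics/s4.png",cv2.resize(s["color"][80:300,180:440,::-1],None,fx=2.5,fy=2.5))
o=robot.get_obs(); print(loc(np.array(o["tool_pos"])-[0,0,.199]))
```

```text
[ -9.1  14.8 200.7]
```

View pics/s4.png

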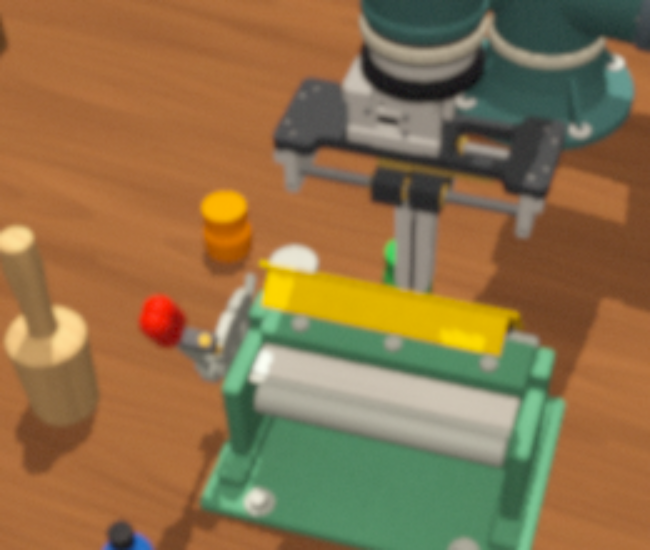

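The guard is about 50° over, with the finger behind it at crop (415,290), and the lever is parked. Continuing the arc.

Request:
step_arm --commands '[[[-4,0,3,0,0,0,0],[-4,0,4,0,0,0,0],[-4,0,4,0,0,0,0],[-3,0,4,0,0,0,0],[-3,0,4,0,0,0,0],[-3,0,5,0,0,0,0],[-2,0,5,0,0,0,0],[-2,0,5,0,0,0,0],[-2,0,5,0,0,0,0],[-1,0,5,0,0,0,0],[0,0,4,0,0,0,0],[0,0,2,0,0,0,0]]]'

```text
time: 14.7
tool_pos: [0.5493, 0.0598, 0.3503]
ee_rot: [-3.142, -0.0, -3.021]
wrist_force: [0.0, -0.6, 1.3]
width: 0.0008
finger_force: 0.4
```

Request:
step_arm --commands '[[[0,0,1,0,0,0,0],[0,0,1,0,0,0,0],[0,0,1,0,0,0,0],[0,0,0,0,0,0,0]]]'

```text
time: 15.2
tool_pos: [0.5493, 0.0599, 0.3476]
ee_rot: [3.142, -0.0, -3.021]
wrist_force: [-0.4, -0.0, -0.4]
width: 0.0006
finger_force: 0.2
```

Request:
step_arm --commands '[[[0,0,1,0,0,0,0],[0,0,1,0,0,0,0],[0,0,0,0,0,0,0]]]'

```text
time: 15.58
tool_pos: [0.5493, 0.0599, 0.346]
ee_rot: [3.142, 0.0, -3.021]
wrist_force: [-0.0, 0.2, 2.5]
width: 0.0005
finger_force: 1.2
```

Request:
step_arm --commands '[[[0,0,1,0,0,0,0],[0,0,0,0,0,0,0]]]'

```text
time: 15.82
tool_pos: [0.5492, 0.0599, 0.3459]
ee_rot: [-3.142, 0.001, -3.021]
wrist_force: [-2.6, -0.9, 6.0]
width: 0.0002
finger_force: 2.9
```

Request:
step_arm --commands '[[[0,0,0.5,0,0,0,0],[0,0,0,0,0,0,0]]]'

```text
time: 16.08
tool_pos: [0.5491, 0.0599, 0.3459]
ee_rot: [-3.141, 0.001, -3.021]
wrist_force: [-1.4, -0.0, 7.1]
width: 0.0006
finger_force: 3.6
```

Request:
step_arm --commands '[[[0,0,-10,0,0,0,0],[0,0,-30,0,0,0,0],[0,0,-40,0,0,0,0],[30,0,-40,0,0,0,0],[45,0,0,0,0,0,0],[45,0,0,0,0,0,0],[45,0,0,0,0,0,0],[0,0,0,0,0,0,0]]]'

```text
time: 17.08
tool_pos: [0.3833, 0.0401, 0.4649]
ee_rot: [-3.141, 0.002, -3.022]
wrist_force: [0.0, 0.0, 0.5]
width: 0.0005
finger_force: 0.0
```

Run:
```python
from h import *
P={n:eyes.snapshot(n) for n in("scene","top")}; s=P["scene"]; cv2.imwrite("pics/s5.png",cv2.resize(s["color"][80:340,160:440,::-1],None,fx=2.2,fy=2.2))
r={}
for q in("lever_grip","guard_edge","maul","dye_bottle","rivet_tin","snap_jar"):
  a={n:models.tip_of(p,q) for n,p in P.items()}
  print(q,{n:[np.round(x["xy"]).tolist() for x in t[:1]] for n,t in a.items()})
  if all(a.values()): X,e=tri(*[ray(P[n],a[n][0]["xy"]) for n in P]); print(loc(X),round(e*1e3,1))
```

```text
lever_grip {'scene': [[244.0, 207.0]], 'top': [[409.0, 209.0]]}
[  65.7 -153.4  192.1] 2.6
guard_edge {'scene': [[330.0, 237.0]], 'top': [[312.0, 233.0]]}
[ 50.    1.6 140.7] 5.7
maul {'scene': [[205.0, 239.0]], 'top': [[463.0, 241.0]]}
[  26.6 -288.     5.5] 3.4
dye_bottle {'scene': [[237.0, 315.0]], 'top': [[386.0, 168.0]]}
[ 181.2 -151.9    0. ] 10.8
rivet_tin {'scene': [], 'top': [[294.0, 341.0]]}
snap_jar {'scene': [[343.0, 196.0]], 'top': [[394.0, 340.0]]}
[-147.2  -75.6   47.4] 104.0
```

View pics/s5.png

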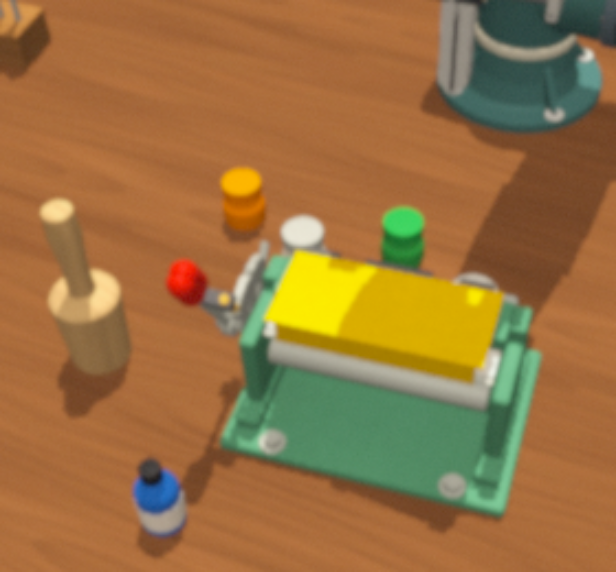

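The guard lies flat over the blade (crop (385,315)), the lever is parked at (187,283), and all loose items are standing where they were.

```bash
python3 -c "
from bench import robot; print(robot.close_job())"
```

```text
the job is handed in; nothing more can be done
None
```

I pushed the lever past the first notch to its second stop, then folded the guard down onto its stops over the blade. The final pictures showed both in place and the maul, tin, jar and bottle where they were, and I handed the job in at about 17 s of the 58 s allowed.

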